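# Brush out the reference well of a dry block heater and hold the reference probe in it

## Task

Get ready to read the dry block heater's temperature: take the well brush from its seat in the tool stand and brush out the heater's wide ringed well, down to the bottom, up to the mouth and down to the bottom again, then hang the brush back in the empty seat. Take the reference probe from the stand, lower it upright into the same well, and press it gently on the bottom so that its spring-loaded steel sheath is pushed about 5 mm into the handle, never to its stop. Finish while still holding the probe there; leave the timer, the tube rack and the brown bottle where they stand.

Things in the scene. Friction and masses are not known exactly. Their poses are not given: they have to be found in the camera images.
- dry_block: Dry block heater, grey housing 150 (x) x 104 (y) mm, 66 mm high, fixed; white sloped control panel at its -x end, an aluminium insert 72 x 74 mm, top 78 mm above the bench, towards its +x end. The insert has five 7 mm holes (not used) and one of 16 mm, the reference well, ringed by a thin dark line 25 mm across. Origin: centre of the underside; z up.
- well_mouth (a point): Centre of the reference well's mouth, in the plane of the insert's top (78 mm above the bench). The well is vertical, round, 16 mm wide, 60 mm deep, mouth edge chamfered by 1.5 mm. z points up out of the well.
- well_floor: The flat floor of the reference well. Origin: centre of its upper face, 60 mm below the well's mouth.
- tool_stand: Aluminium bridge 150 (x) x 60 (y) mm, fixed; top plate 50 mm wide, 7 mm thick, on four rods, its upper face 105 mm above the bench; two 23 mm holes in it, 90 mm apart along its x, are the seats from which the tools hang by their shoulders. Origin: centre of the underside; z up. On its -y side stands the grey centrifuge, 236 mm high, its nearest wall at y = 0.20 and its front at x = 0.47.
- seat_near (a point): Centre of the stand's seat at its -x end, in the plane of the top plate's upper face.
- seat_far (a point): Centre of the stand's seat at its +x end, in the plane of the top plate's upper face. Which of the seats holds the brush and which the probe varies.
- well_brush: Well brush, about 60 g, hanging upright in a seat: round wooden handle 20 mm thick, 75 mm long, on a shoulder disc 32 mm wide, 5 mm thick; below it a tapered plug 15 mm long (19 to 13 mm wide), then a wire with soft white bristles 15 mm wide over the last 47 mm (stiff core 9 mm). Origin: centre of the shoulder's underside, on the plate when hung; z up along the handle. Yaw does not matter.
- brush_grip (a point): Point on the brush's axis to grip, 45 mm above the shoulder's underside.
- brush_tip (a point): Lower end of the brush, 92 mm below the shoulder's underside.
- probe: Cordless reference probe, about 110 g, hanging upright in the other seat: round black handle 26 mm thick, 87 mm long, on a shoulder disc 32 mm wide, 5 mm thick, with the same plug below; from it a straight steel sheath 12 mm thick with a round end points down. Origin: centre of the shoulder's underside; z up along the handle. Yaw does not matter.
- probe_grip (a point): Point on the probe's axis to grip, 50 mm above the shoulder's underside.
- sheath (a joint): How far the steel sheath is pushed up into the handle (m): 0 fully out, 0.014 at its stop. A spring pushes it out with 2 N at 0 and 0.5 N more for each mm (4.5 N at 5 mm).
- sheath_tip (a point): Round lower end of the sheath, 92 mm below the shoulder's underside when the sheath is fully out.
- timer_white: White bench timer, 25 x 68 mm, 64 mm high, loose; leave it. Origin: centre of the underside.
- rack_of_tubes: Navy rack with four capped 50 ml tubes, 68 x 150 mm, 121 mm high, loose, behind the heater and the stand; leave it. Origin: centre of the underside.
- brown_bottle: Brown reagent bottle with a black cap, 56 mm wide, 108 mm high, loose, behind the tool stand beside the grey centrifuge; leave it. Origin: centre of the underside.

How it is judged:
On the way, in this order (a step that is already met when the one before it is completed fails the run):
1. the brush has gone down to the bottom of the reference well (z of brush_tip in the frame of well_mouth below -0.05 m and horizontal distance between brush_tip and well_mouth below 0.008 m), for 0.05 s.
2. the brush has been drawn up to the mouth of the well (z of brush_tip in the frame of well_mouth above -0.015 m and horizontal distance between brush_tip and well_mouth below 0.03 m), for 0.05 s.
3. the brush has gone down to the bottom of the well again (all of step 1), for 0.05 s.
4. the brush hangs in a seat of the stand and is let go ((distance between well_brush and seat_near below 0.006 m or distance between well_brush and seat_far below 0.006 m) and angle between well_brush's own z axis and vertical below 0.1 rad and contact force between well_brush and the fingers below 0.1 N), for 0.2 s.
5. the probe stands upright on the floor of the well with its sheath pushed in 2 to 9 mm, for one second (value of joint sheath between 0.002 and 0.009 m and angle between probe's own z axis and vertical below 0.07 rad and contact force between probe and well_floor above 1 N), for 1 s.
At the end, for the whole second after the job is handed in: The gripper holds the probe still in the reference well, within 4 degrees of vertical, its tip on the well's floor (1 to 12 N) and its sheath pushed 2 to 9 mm into the handle; the brush hangs upright in a seat of the stand, its shoulder within 6 mm of the seat's centre, untouched (all of step 5 and horizontal distance between sheath_tip and well_mouth below 0.006 m and contact force between probe and well_floor below 12 N and contact force between probe and the fingers above 2 N and linear speed of probe below 0.02 m/s and (distance between well_brush and seat_near below 0.006 m or distance between well_brush and seat_far below 0.006 m) and angle between well_brush's own z axis and vertical below 0.1 rad and contact force between well_brush and the arm below 0.1 N); the arm keeps its last pose, push and grip.
It fails at once if the sheath is rammed to its stop (over 13 mm) (value of joint sheath above 0.013 m).
It fails at once if the timer, the tube rack or the brown bottle is moved more than 20 mm (distance of any of timer_white, rack_of_tubes, brown_bottle from where it was at the start of the episode above 0.02 m).
It also fails if it takes over 67 s, if anything falls off the work surface, if the arm or the gripper's body presses on something with over 40 N, if the wrist force passes 120 N, or if a joint passes its speed limit or range.

## Robot

A 6-joint arm with a two-finger parallel gripper is mounted at the origin on a cart in front of the work surface, level with it; the furniture and walls round the work are solid. World frame = base frame: x ahead of the robot, y to its left, z up, the work surface at z = 0. Lengths are in m, angles in rad, forces in N, time in s.
With the tool pointing down it reaches from about 0.35 to 0.975 m from the base axis. Payload 4.9 kg.
Tool frame: the origin (TCP) lies midway between the tips of the shut fingers; the grasp point (between the pads) lies 19 mm behind it (ctrl.tcp_to_grasp is the distance from the TCP to the grasp point, in m); z points along the fingers, y is the line along which they close (so a half turn about z gives the same grasp; the last joint's range is limited). The gripper opens to 85 mm and grips with 20 to 120 N. Pads are 22 mm wide; open, the fingers measure 114 mm over their backs; the gripper's body (76 mm by 85 mm) begins 54 mm behind the grasp point. The pads swing forward as they close: fully open they stand 13 mm farther back than shut.
Start: joints at [1.083, 0.053, 1.613, -0, 1.476, -0.119], TCP at [0.225, 0.583, 0.231] pointing down, gripper open.
Joint ranges: [-3.01, 3.01], [-1.01, 2.22], [0.06, 2.58], [-1.02, 4.17], [0.09, 2.62], [-3.14, 3.14]. Speed limits (rad/s): [2.57, 2.57, 3.14, 3.14, 3.14, 3.14].

## Interface

Orientations are given as a rotation vector (axis times angle).
In Python, from station import ctrl gives the robot as it stands.
- The arm moves only by the tool jog_arm, called after ">>>" as name(argument=value, ...), one argument or row to a line, values as JSON. Schema: {"type":"object","properties":{"ticks":{"type":"array","items":{"type":"object","properties":{"jaw":{"type":"number"},"sx":{"type":"number"},"sy":{"type":"number"},"sz":{"type":"number"},"drx":{"type":"number"},"dry":{"type":"number"},"drz":{"type":"number"}},"additionalProperties":false,"required":["jaw"]},"minItems":1,"maxItems":20},"clamp_n":{"type":"number"},"only":{"type":"string"},"quiet":{"type":"boolean"},"lines":{"type":"string"}},"required":["ticks"],"additionalProperties":false}. ticks is a list of rows, 1 to 20 of them, each an object with the fields jaw (the finger opening in m), sx, sy, sz (the shift in m), drx, dry, drz (a rotation vector in rad); a field left out counts as zero (the opening has to be given); each row is the pose to reach, as a shift and turn from the pose commanded when the call began, along the tool's axes at that moment; what a row does not reach only later rows make up. A row lasts 1/12 s, in which the tool goes at most 0.0417 m and 0.125 rad, less where a joint would pass 70% of its speed; a pose out of reach is approached as far as the arm can. The fingers move at their own pace and stop on an object; clamp_n is the grip in N (left out, the last holds). Time passes only in rows, so rows that do not move let the fingers close. The tool returns the time, the measured TCP pose, the force, the opening and the grip force at its end. only (a regular expression) keeps the lines of the reply that match it, lines (a string "A,B") keeps lines A to B, and quiet returns only ok. Input that does not fit is refused with a message, and nothing moves.
- ctrl.get_obs(): the state, without advancing time (a new reading comes with each control period).
- ctrl.get_image(name): name is "scene" or "top" or "wrist"; returns the picture (480x640x3 uint8, red, green, blue); there is no depth.
- ctrl.camera_params(name): a dict with "fx", "fy", "cx", "cy" (pixels), "T" (4x4, takes a point from camera to world coordinates); the wrist camera has in their place "tool_from_camera" (4x4, takes a point from camera to tool coordinates, whose origin is the TCP and whose axes are the flange's). Camera axes: x right, y down, z forward; pixel columns grow to the right and rows downward; lengths in m; the calibration is good to about 2 mm. The wrist camera is an equidistant fisheye: a pixel r from the principal point sees the ray r / f radians off the axis. A picture is of the moment at which its call begins: read the wrist's pose just before it. camera_params takes no time and is no camera call.
- ctrl.finish_job(): hands the job in; it is judged then, once.
The state is a dict: "t": time; "q": joint angles; "dq": joint speeds; "effort": joint torques, N m; "tool_pos": TCP position; "tool_rot": TCP orientation; "contact_force": force on the tool from outside, world axes, zero at the start; "wrist_torque": the same for the moment, N m; "opening": finger opening in m; "grip_force": force on a finger pad.
Only numpy, scipy, OpenCV 4.12 (cv2) and the standard library are available. Lean on these libraries where they do the work, as an engineer would, in place of code of your own. Each camera call takes 0.05 s, during which the arm holds its last target. There are 200 camera calls.

## Working session

There is one attempt and no reset: what is moved stays moved. The work goes in short steps, Python scripts to look and compute and a tool call to move; the robot and the scene stay as the last step left them, time stands still between calls to the robot, and variables do not carry over. Pictures are saved under pics/ and viewed, at most 10 in all, crops included, and the job is handed in when it is done.

```bash
ls; mkdir -p pics
```

Run:
```python
from station import ctrl
import cv2,numpy as np
o=ctrl.get_obs();print(o['t'],o['tool_pos'],o['tool_rot'],o['opening'],ctrl.tcp_to_grasp)
for n in ['scene','top','wrist']:
    cv2.imwrite(f'pics/{n}0.png',ctrl.get_image(n)[:,:,::-1])
    p=ctrl.camera_params(n);print(n,{k:(np.round(v,4).tolist() if k!='x' else v) for k,v in p.items()})
```

```text
pics
station.py
0.0 [0.22501982 0.58241832 0.23006406] [-0.57594206 -3.08771573  0.00310013] 0.08533650491300711 0.0187
scene {'fx': 554.4056, 'fy': 554.4056, 'cx': 318.5866, 'cy': 243.7911, 'T': [[0.4997, -0.4406, 0.7458, -0.1015], [-0.8662, -0.2591, 0.4274, -0.126], [0.0049, -0.8595, -0.5111, 0.5808], [0.0, 0.0, 0.0, 1.0]]}
top {'fx': 441.4889, 'fy': 441.4889, 'cx': 319.8373, 'cy': 237.8489, 'T': [[0.0057, -0.9938, 0.1113, 0.4806], [-0.9999, -0.0072, -0.0133, 0.2556], [0.014, -0.1113, -0.9937, 0.9569], [0.0, 0.0, 0.0, 1.0]]}
wrist {'fx': 371.6483, 'fy': 371.6483, 'cx': 321.0968, 'cy': 241.6748, 'tool_from_camera': [[0.0003, -0.9657, -0.2598, 0.0667], [1.0, 0.0005, -0.0005, -0.0], [0.0006, -0.2598, 0.9657, -0.1419], [0.0, 0.0, 0.0, 1.0]]}
```

View pics/top0.png

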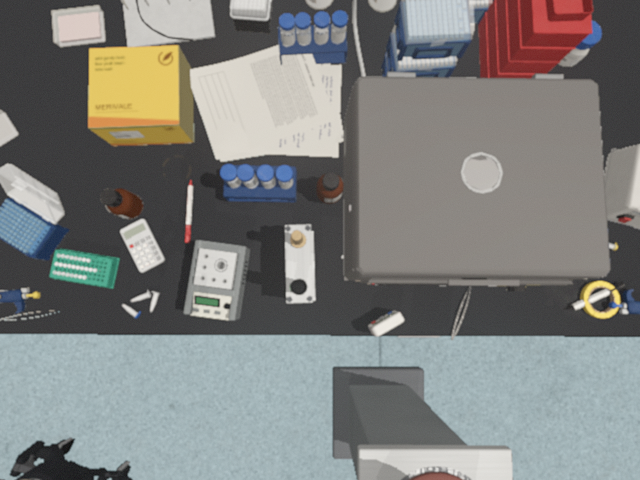

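View pics/scene0.png

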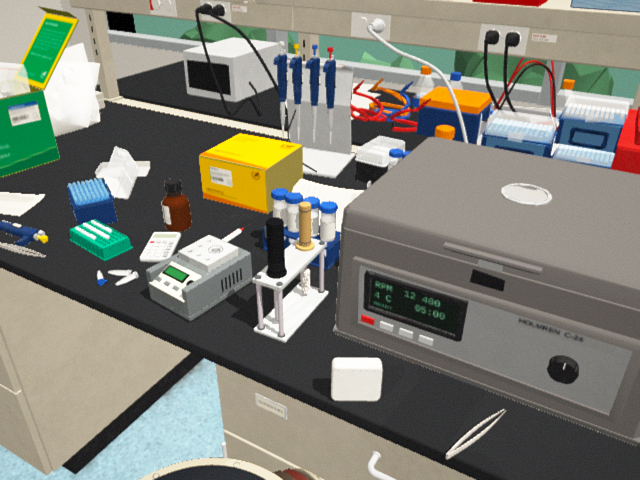

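The top view shows the heater near (217,280) with the ringed well near (221,265). The stand is near (299,263), with the black probe in the near seat (298,287) and the brush in the far seat (296,238).

Run:
```python
import cv2
t=cv2.imread('pics/top0.png');s=cv2.imread('pics/scene0.png')
a=cv2.resize(t[218:312,180:324],None,fx=5.5,fy=5.5,interpolation=cv2.INTER_CUBIC)
cv2.imwrite('pics/topc.png',a)
cv2.imwrite('pics/scenec.png',cv2.resize(s[190:342,140:342],None,fx=3.9,fy=3.9,interpolation=cv2.INTER_CUBIC))
```

```text
(no output)
```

View pics/topc.png

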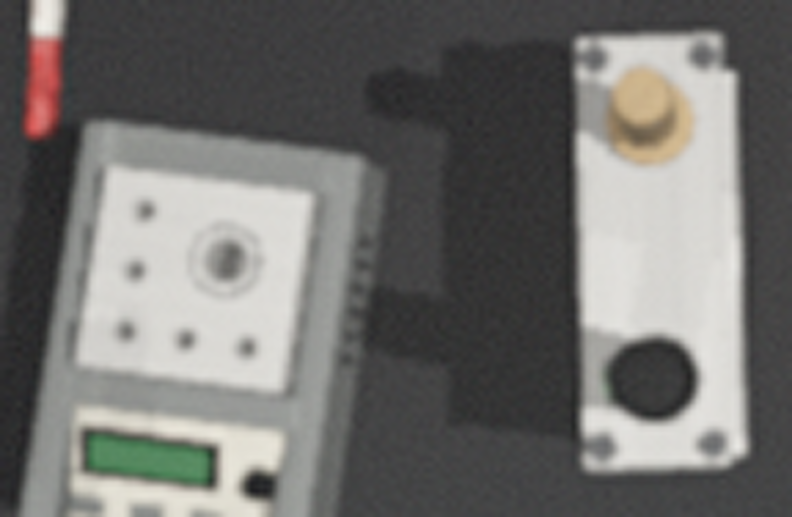

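View pics/scenec.png

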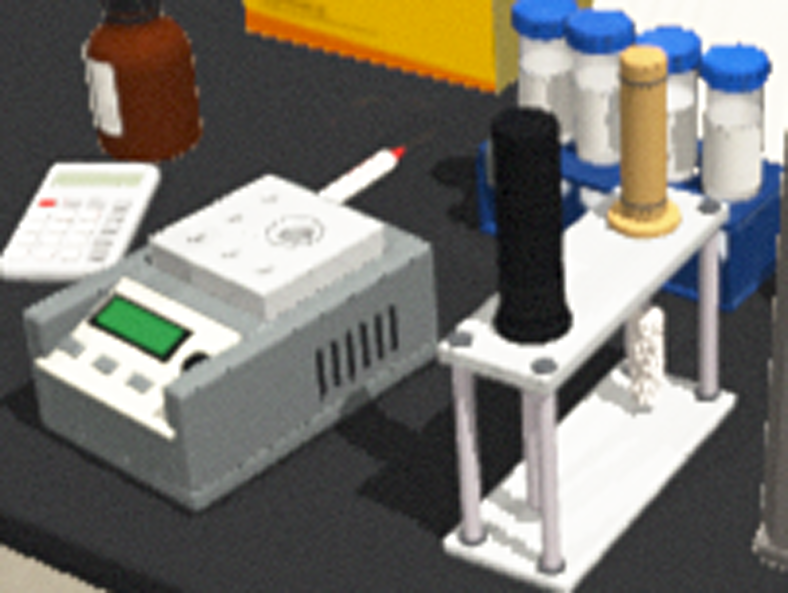

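The crops give sub-pixel positions. In the top crop the well ring is at (225,260), the brush top at (642,95), the probe top at (652,378), and the stand screws at (595,57), (703,55), (602,446) and (713,443). In the scene crop the ring is at (296,233), the brush top at (643,58), and the probe top at (527,119).

Create h.py:
```python
from station import ctrl
import numpy as np
from scipy.spatial.transform import Rotation as R
def ray(n,u,v):
    p=ctrl.camera_params(n);T=p['T']
    return T[:3,3],T[:3,:3]@np.array([(u-p['cx'])/p['fx'],(v-p['cy'])/p['fy'],1])
def atz(n,u,v,z):
    o,d=ray(n,u,v);return o+d*(z-o[2])/d[2]
def tc(x,y):return (x+.5)/5.5-.5+180,(y+.5)/5.5-.5+218
def sc(x,y):return (x+.5)/3.9-.5+140,(y+.5)/3.9-.5+190
def tri(a,b):
    A=np.zeros((3,3));B=np.zeros(3)
    for o,d in(a,b):
        d=d/np.linalg.norm(d);P=np.eye(3)-np.outer(d,d);A+=P;B+=P@o
    return np.linalg.solve(A,B)
def toolrel(target,rz=0,z_down=True):
    "shift in tool axes to TCP world target"
    o=ctrl.get_obs();M=R.from_rotvec(o['tool_rot'])
    return M.inv().apply(np.array(target)-o['tool_pos'])
```

Run:
```python
from h import *
np.set_printoptions(precision=4,suppress=True)
def both(n,t,s,z):
    print(n,'top',atz('top',*tc(*t),z),'scene',atz('scene',*sc(*s),z),'tri',tri(ray('top',*tc(*t)),ray('scene',*sc(*s))))
both('well',(225,260),(296,233),.078)
both('brush',(642,95),(643,58),.185)
both('brushsh',(650,119),(645,217),.110)
both('probe',(652,378),(527,119),.197)
S=[atz('top',*tc(*p),.105) for p in[(595,57),(703,55),(602,446),(713,443)]]
S2=[atz('scene',*sc(*p),.105) for p in[(708,206),(460,340),(545,365)]]
print(np.array(S),np.array(S2));c=np.mean(S,0);d=(S[0]+S[1]-S[2]-S[3]);L=np.linalg.norm(d)/2;d/=2*L
print(c,L,d,'far',c+.045*d,'near',c-.045*d)
o=ctrl.get_obs();print(R.from_rotvec(o['tool_rot']).as_matrix())
```

```text
well top [0.5237 0.4407 0.078 ] scene [0.5247 0.4397 0.078 ] tri [0.5241 0.4401 0.0782]
brush top [0.5721 0.2868 0.185 ] scene [0.5703 0.2851 0.185 ] tri [0.5723 0.2866 0.1837]
brushsh top [0.5725 0.2869 0.11  ] scene [0.57   0.2846 0.11  ] tri [0.5729 0.2867 0.1078]
probe top [0.4821 0.2821 0.197 ] scene [0.4846 0.2837 0.197 ] tri [0.4821 0.282  0.1986]
[[0.595  0.3068 0.105 ]
 [0.596  0.2686 0.105 ]
 [0.4587 0.3024 0.105 ]
 [0.4599 0.2639 0.105 ]] [[0.5988 0.2703 0.105 ]
 [0.4603 0.3028 0.105 ]
 [0.4628 0.2647 0.105 ]]
[0.5274 0.2854 0.105 ] 0.1362440495516955 [0.9995 0.033  0.    ] far [0.5724 0.2869 0.105 ] near [0.4824 0.2839 0.105 ]
[[-0.9328  0.3605 -0.0008]
 [ 0.3605  0.9328 -0.0014]
 [ 0.0002 -0.0016 -1.    ]]
```

>>> jog_arm(
  ticks=[
    {"jaw":0.085,"sx":-0.330,"sy":-0.0247,"sz":-0.02},
    {"jaw":0.085,"sx":-0.330,"sy":-0.0247,"sz":-0.02},
    {"jaw":0.085,"sx":-0.330,"sy":-0.0247,"sz":-0.02},
    {"jaw":0.085,"sx":-0.330,"sy":-0.0247,"sz":-0.02},
    {"jaw":0.085,"sx":-0.330,"sy":-0.0247,"sz":-0.02},
    {"jaw":0.085,"sx":-0.330,"sy":-0.0247,"sz":-0.02},
    {"jaw":0.085,"sx":-0.330,"sy":-0.0247,"sz":-0.02},
    {"jaw":0.085,"sx":-0.330,"sy":-0.0247,"sz":-0.02},
    {"jaw":0.085,"sx":-0.330,"sy":-0.0247,"sz":-0.02},
    {"jaw":0.085,"sx":-0.330,"sy":-0.0247,"sz":-0.02},
    {"jaw":0.085,"sx":-0.330,"sy":-0.0247,"sz":-0.02},
    {"jaw":0.085,"sx":-0.330,"sy":-0.0247,"sz":-0.02},
  ],
  clamp_n=30,
)

```text
t: 1.15
tool_pos: [0.5229, 0.4416, 0.2509]
tool_rot: [-0.574, -3.088, 0.001]
contact_force: [-0.7, -0.6, 0.2]
opening: 0.0847
grip_force: 0.0
```

Run:
```python
from h import *
import cv2
o=ctrl.get_obs();print(o['tool_pos'],o['tool_rot'])
cv2.imwrite('pics/w1.png',ctrl.get_image('wrist')[:,:,::-1])
```

```text
[0.52292258 0.4416183  0.2508566 ] [-5.73649373e-01 -3.08782156e+00  6.52102214e-04]
```

View pics/w1.png

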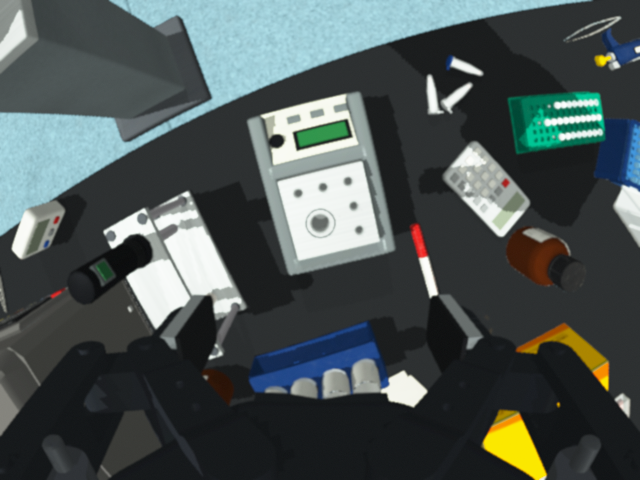

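The wrist view shows the ringed well at about (320,222). The black probe is at the left, with its top at (85,287).

Add to h.py:
```python
def wz(u,v,z,pos,rot):
    p=ctrl.camera_params('wrist');x,y=u-p['cx'],v-p['cy'];r=np.hypot(x,y);th=r/p['fx']
    d=np.array([x/r*np.sin(th),y/r*np.sin(th),np.cos(th)]);C=p['tool_from_camera'];M=R.from_rotvec(rot).as_matrix()
    o=M@C[:3,3]+pos;d=M@C[:3,:3]@d;return o+d*(z-o[2])/d[2]
```

Run:
```python
from h import *
import cv2
pos=[0.52292258,0.4416183,0.2508566];rot=[-5.73649373e-01,-3.08782156,6.52e-4]
im=cv2.imread('pics/w1.png',0)
c=cv2.HoughCircles(cv2.resize(im[200:245,298:343],None,fx=8,fy=8,interpolation=cv2.INTER_CUBIC),cv2.HOUGH_GRADIENT,1,20,param1=80,param2=20,minRadius=30,maxRadius=140)
print(c[0][:4,:2]/8+[298,200] if c is not None else c, c[0][:4,2]/8)
print(wz(320.3,222.5,.078,pos,rot),wz(84,287,.197,pos,rot))
print(toolrel([.572,.2865,.23]))
```

```text
Traceback (most recent call last):
TypeError: 'NoneType' object is not subscriptable
```

Run:
```python
from h import *
import cv2
pos=[0.52292258,0.4416183,0.2508566];rot=[-5.73649373e-01,-3.08782156,6.52e-4]
im=cv2.imread('pics/w1.png',0)[200:246,297:344]
m=(im<170).astype(np.uint8);n,l,s,c=cv2.connectedComponentsWithStats(m)
for i in range(1,n):
    if s[i,4]>15:print(s[i],s[i,:2]+(s[i,2:4]-1)/2+[297,200],c[i]+[297,200])
print(wz(320.3,222.5,.078,pos,rot),wz(84,287,.197,pos,rot))
print(toolrel([.572,.2865,.23]))
```

```text
[ 14  15  18  17 237] [319.5 223. ] [319.39662447 222.72151899]
[0.52314088 0.44046008 0.078     ] [0.48235331 0.28845783 0.197     ]
[-0.10162978 -0.12727708  0.02102505]
```

>>> jog_arm(
  ticks=[
    {"jaw":0.085,"sx":-0.1016,"sy":-0.1273,"sz":0.02},
    {"jaw":0.085,"sx":-0.1016,"sy":-0.1273,"sz":0.02},
    {"jaw":0.085,"sx":-0.1016,"sy":-0.1273,"sz":0.02},
    {"jaw":0.085,"sx":-0.1016,"sy":-0.1273,"sz":0.02},
    {"jaw":0.085,"sx":-0.1016,"sy":-0.1273,"sz":0.02},
    {"jaw":0.085,"sx":-0.1016,"sy":-0.1273,"sz":0.02},
    {"jaw":0.085,"sx":-0.1016,"sy":-0.1273,"sz":0.02},
    {"jaw":0.085,"sx":-0.1016,"sy":-0.1273,"sz":0.02},
  ],
)

```text
t: 1.87
tool_pos: [0.5724, 0.2873, 0.2317]
tool_rot: [0.572, 3.089, 0.001]
contact_force: [-0.2, 0.1, -0.0]
opening: 0.0849
grip_force: 0.0
```

Run:
```python
from h import *
import cv2
o=ctrl.get_obs();print(o['tool_pos'],o['tool_rot'])
cv2.imwrite('pics/w2.png',ctrl.get_image('wrist')[:,:,::-1])
```

```text
[0.5723963  0.28727076 0.2317197 ] [5.72461379e-01 3.08865183e+00 1.04500455e-03]
```

View pics/w2.png

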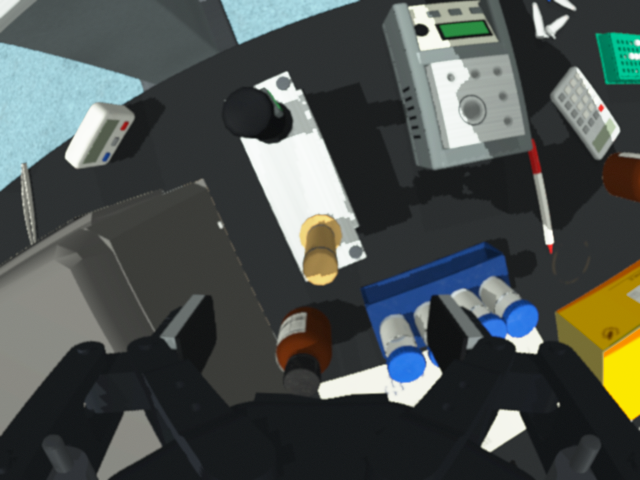

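The brush top is at (320,270), centred between the fingers. The bottle at (303,340) and the tubes are lower than the finger tips will go.

Run:
```python
from h import *
o=ctrl.get_obs()
print(wz(320,270,.185,o['tool_pos'],o['tool_rot']),wz(321.5,226,.110,o['tool_pos'],o['tool_rot']))
```

```text
[0.57201884 0.28674598 0.185     ] [0.56546012 0.29020753 0.11      ]
```

>>> jog_arm(
  ticks=[
    {"jaw":0.085,"sz":0.04},
    {"jaw":0.085,"sz":0.08},
    {"jaw":0.085,"sz":0.1},
    {"jaw":0.085,"sz":0.1},
    {"jaw":0,"sz":0.1},
    {"jaw":0,"sz":0.1},
    {"jaw":0,"sz":0.1},
    {"jaw":0,"sz":0.1},
    {"jaw":0,"sz":0.1},
    {"jaw":0,"sz":0.1},
    {"jaw":0,"sz":0.1},
    {"jaw":0,"sz":0.1},
    {"jaw":0,"sz":0.1},
    {"jaw":0,"sz":0.1},
  ],
  clamp_n=30,
)

```text
t: 3.08
tool_pos: [0.574, 0.286, 0.1333]
tool_rot: [0.576, 3.086, 0.003]
contact_force: [0.2, -0.6, 5.6]
opening: 0.019
grip_force: 29.4
```

>>> jog_arm(
  ticks=[
    {"jaw":0,"sz":-0.04},
    {"jaw":0,"sz":-0.08},
    {"jaw":0,"sz":-0.115},
    {"jaw":0,"sz":-0.115},
    {"jaw":0,"sz":-0.115},
    {"jaw":0,"sz":-0.115},
  ],
)

```text
t: 3.58
tool_pos: [0.5726, 0.2853, 0.2453]
tool_rot: [-0.576, -3.087, 0.001]
contact_force: [-0.6, 0.2, -1.4]
opening: 0.019
grip_force: 30.5
```

Run:
```python
from h import *
o=ctrl.get_obs()
print(o['tool_pos'],toolrel([.524,.440,.25]))
```

```text
[0.57261515 0.28533371 0.24527565] [ 0.10112167  0.12672545 -0.0047418 ]
```

>>> jog_arm(
  ticks=[
    {"jaw":0,"sx":0.1011,"sy":0.1267},
    {"jaw":0,"sx":0.1011,"sy":0.1267},
    {"jaw":0,"sx":0.1011,"sy":0.1267},
    {"jaw":0,"sx":0.1011,"sy":0.1267},
    {"jaw":0,"sx":0.1011,"sy":0.1267},
    {"jaw":0,"sx":0.1011,"sy":0.1267},
    {"jaw":0,"sx":0.1011,"sy":0.1267,"sz":0.02},
    {"jaw":0,"sx":0.1011,"sy":0.1267,"sz":0.02},
    {"jaw":0,"sx":0.1011,"sy":0.1267,"sz":0.02},
  ],
)

```text
t: 4.33
tool_pos: [0.5236, 0.4383, 0.2229]
tool_rot: [-0.577, -3.084, 0.007]
contact_force: [-0.4, 0.4, 0.1]
opening: 0.0192
grip_force: 30.5
```

Run:
```python
from h import *
import cv2
o=ctrl.get_obs();print(o['tool_pos'])
a=ctrl.get_image('scene')[150:300,180:340,::-1]
b=ctrl.get_image('wrist')[100:400,200:440,::-1]
a=cv2.resize(a,None,fx=3.2,fy=3.2,interpolation=cv2.INTER_CUBIC)
b=cv2.resize(b,(288,360))
c=np.zeros((480,800,3),np.uint8);c[:480,:512]=a;c[:360,512:]=b
cv2.imwrite('pics/s3.png',c)
```

```text
[0.52360958 0.43825178 0.22285572]
```

View pics/s3.png

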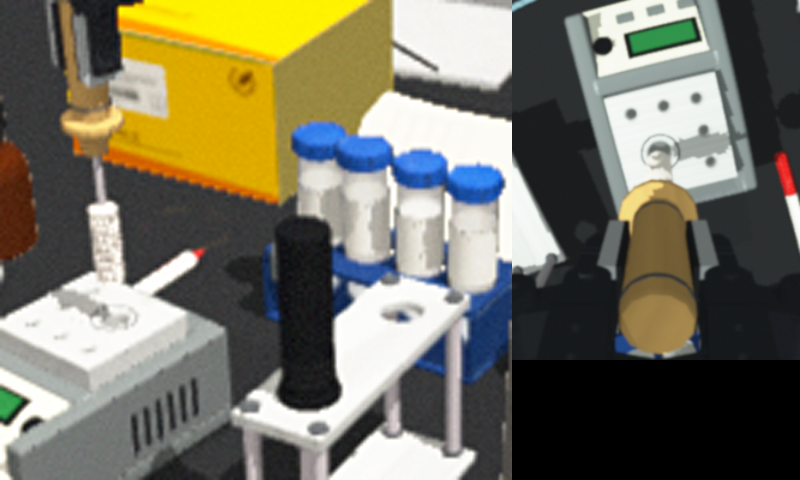

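The brush hangs vertically in the gripper. Its tip is at scene pixel (214.5,238) and wrist pixel about (322,224), just over the ring.

Run:
```python
from h import *
o=ctrl.get_obs();print(o['tool_pos'])
print('tip scene',atz('scene',214.4,237.8,.1026),'wrist',[wz(322,v,.1026,o['tool_pos'],o['tool_rot']) for v in (220,224)])
print('well wrist',wz(200+(660-512)/1.2,100+152/1.2,.078,o['tool_pos'],o['tool_rot']))
print('col', [wz(u,224,.1026,o['tool_pos'],o['tool_rot']) for u in (321,324)])
print(toolrel([.5237,.4402,.16]))
```

```text
[0.52472678 0.439112   0.2258138 ]
tip scene [0.52308413 0.43798925 0.1026    ] wrist [array([0.51383302, 0.44369066, 0.1026    ]), array([0.51661398, 0.44261422, 0.1026    ])]
well wrist [0.52403849 0.4408994  0.078     ]
col [array([0.51635045, 0.44193365, 0.1026    ]), array([0.51714088, 0.44397545, 0.1026    ])]
[0.00131073 0.00071769 0.06581384]
```

>>> jog_arm(
  ticks=[
    {"jaw":0,"sy":0.0012},
    {"jaw":0,"sy":0.0012,"sz":0.015},
    {"jaw":0,"sy":0.0012,"sz":0.025},
    {"jaw":0,"sy":0.0012,"sz":0.035},
    {"jaw":0,"sy":0.0012,"sz":0.045},
    {"jaw":0,"sy":0.0012,"sz":0.055},
    {"jaw":0,"sy":0.0012,"sz":0.055},
    {"jaw":0,"sy":0.0012,"sz":0.055},
  ],
)

```text
t: 5.1
tool_pos: [0.5243, 0.441, 0.1697]
tool_rot: [-0.576, -3.087, 0.003]
contact_force: [-1.0, 0.1, -0.5]
opening: 0.0192
grip_force: 30.5
```

>>> jog_arm(
  ticks=[
    {"jaw":0,"sz":0.01},
    {"jaw":0,"sz":0.02},
    {"jaw":0,"sz":0.027},
    {"jaw":0,"sz":0.027},
    {"jaw":0,"sz":0.027},
  ],
)

```text
t: 5.52
tool_pos: [0.5244, 0.441, 0.1431]
tool_rot: [-0.576, -3.087, 0.002]
contact_force: [0.2, -1.0, -0.3]
opening: 0.0194
grip_force: 30.5
```

>>> jog_arm(
  ticks=[
    {"jaw":0,"sz":0.003},
    {"jaw":0,"sz":0.003},
    {"jaw":0,"sz":0.003},
    {"jaw":0,"sz":0.003},
  ],
)

```text
t: 5.85
tool_pos: [0.5251, 0.4415, 0.1418]
tool_rot: [0.576, 3.088, 0.001]
contact_force: [0.5, 0.0, -1.3]
opening: 0.0194
grip_force: 30.5
```

>>> jog_arm(
  ticks=[
    {"jaw":0,"sz":-0.02},
    {"jaw":0,"sz":-0.04},
    {"jaw":0,"sz":-0.051},
    {"jaw":0,"sz":-0.051},
    {"jaw":0,"sz":-0.051},
    {"jaw":0,"sz":-0.051},
    {"jaw":0,"sz":-0.051},
  ],
)

```text
t: 6.43
tool_pos: [0.5241, 0.4408, 0.1903]
tool_rot: [-0.576, -3.086, 0.003]
contact_force: [-0.4, -0.3, -1.4]
opening: 0.0192
grip_force: 30.6
```

>>> jog_arm(
  ticks=[
    {"jaw":0,"sz":0.02},
    {"jaw":0,"sz":0.04},
    {"jaw":0,"sz":0.051},
    {"jaw":0,"sz":0.052},
    {"jaw":0,"sz":0.052},
    {"jaw":0,"sz":0.052},
    {"jaw":0,"sz":0.052},
  ],
)

```text
t: 7.02
tool_pos: [0.5248, 0.4413, 0.1402]
tool_rot: [-0.576, -3.088, 0.0]
contact_force: [0.2, -0.4, 0.3]
opening: 0.0195
grip_force: 30.5
```

>>> jog_arm(
  ticks=[
    {"jaw":0,"sz":-0.04},
    {"jaw":0,"sz":-0.08},
    {"jaw":0,"sz":-0.108},
    {"jaw":0,"sz":-0.108},
    {"jaw":0,"sz":-0.108},
    {"jaw":0,"sz":-0.108},
  ],
)

```text
t: 7.52
tool_pos: [0.5246, 0.4411, 0.2477]
tool_rot: [-0.576, -3.088, 0.001]
contact_force: [0.1, 0.4, -1.4]
opening: 0.0192
grip_force: 30.5
```

Run:
```python
from h import *
o=ctrl.get_obs()
print(o['tool_pos'],toolrel([.573,.286,.248]))
```

```text
[0.52458265 0.44113822 0.24771198] [-0.10108871 -0.12725251 -0.00024782]
```

>>> jog_arm(
  ticks=[
    {"jaw":0,"sx":-0.101,"sy":-0.1273},
    {"jaw":0,"sx":-0.101,"sy":-0.1273},
    {"jaw":0,"sx":-0.101,"sy":-0.1273},
    {"jaw":0,"sx":-0.101,"sy":-0.1273},
    {"jaw":0,"sx":-0.101,"sy":-0.1273},
    {"jaw":0,"sx":-0.101,"sy":-0.1273},
    {"jaw":0,"sx":-0.101,"sy":-0.1273},
    {"jaw":0,"sx":-0.101,"sy":-0.1273,"sz":0.01},
    {"jaw":0,"sx":-0.101,"sy":-0.1273,"sz":0.01},
    {"jaw":0,"sx":-0.101,"sy":-0.1273,"sz":0.01},
  ],
)

```text
t: 8.35
tool_pos: [0.572, 0.2871, 0.2364]
tool_rot: [-0.573, -3.086, 0.002]
contact_force: [-0.3, -0.2, -0.6]
opening: 0.0191
grip_force: 30.4
```

Run:
```python
from h import *
import cv2
o=ctrl.get_obs();print(o['tool_pos'])
a=ctrl.get_image('scene')[150:300,180:340,::-1]
b=ctrl.get_image('wrist')[100:400,200:440,::-1]
c=np.zeros((480,800,3),np.uint8);c[:480,:512]=cv2.resize(a,(512,480),interpolation=cv2.INTER_CUBIC);c[:360,512:]=cv2.resize(b,(288,360))
cv2.imwrite('pics/s4.png',c)
```

```text
[0.57200603 0.28709716 0.2363585 ]
```

View pics/s4.png

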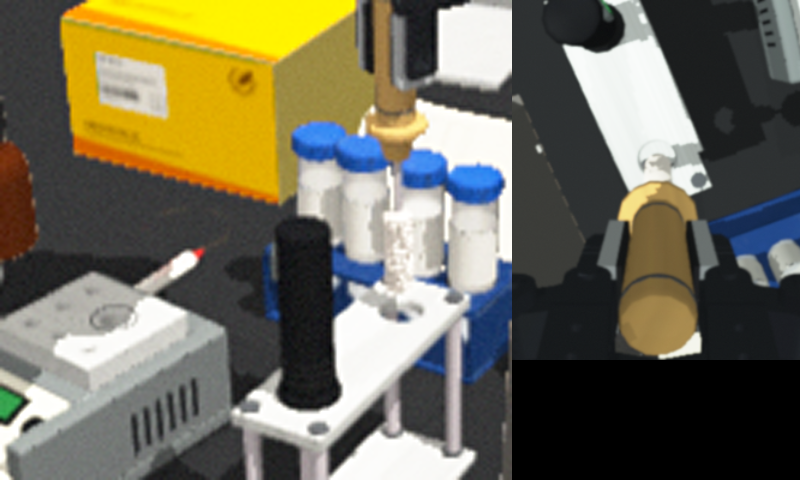

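The brush tip, at crop (398,290), hangs just above the empty seat at (404,307), so I lower it.

>>> jog_arm(
  ticks=[
    {"jaw":0,"sz":0.02},
    {"jaw":0,"sz":0.04},
    {"jaw":0,"sz":0.06},
    {"jaw":0,"sz":0.075},
    {"jaw":0,"sz":0.085},
    {"jaw":0,"sz":0.085},
    {"jaw":0,"sz":0.085},
  ],
)

```text
t: 9.03
tool_pos: [0.5732, 0.2863, 0.1532]
tool_rot: [-0.576, -3.088, 0.0]
contact_force: [-0.1, -0.1, -0.8]
opening: 0.0189
grip_force: 30.4
```

>>> jog_arm(
  ticks=[
    {"jaw":0,"sz":0.008},
    {"jaw":0,"sz":0.014},
    {"jaw":0,"sz":0.018},
    {"jaw":0,"sz":0.020},
    {"jaw":0,"sz":0.020},
  ],
)

```text
t: 9.45
tool_pos: [0.5732, 0.2861, 0.1332]
tool_rot: [-0.576, -3.088, 0.0]
contact_force: [0.7, 0.2, -0.5]
opening: 0.0195
grip_force: 30.6
```

>>> jog_arm(
  ticks=[
    {"jaw":0,"sz":0.002},
    {"jaw":0,"sz":0.002},
    {"jaw":0,"sz":0.002},
  ],
)

```text
t: 9.7
tool_pos: [0.5737, 0.2863, 0.1328]
tool_rot: [0.576, 3.087, 0.001]
contact_force: [-1.3, -0.8, 4.9]
opening: 0.0195
grip_force: 31.0
```

>>> jog_arm(
  ticks=[
    {"jaw":0.085},
    {"jaw":0.085},
    {"jaw":0.085},
    {"jaw":0.085},
    {"jaw":0.085},
    {"jaw":0.085},
    {"jaw":0.085},
    {"jaw":0.085},
    {"jaw":0.085},
    {"jaw":0.085},
    {"jaw":0.085,"sz":-0.04},
    {"jaw":0.085,"sz":-0.08},
    {"jaw":0.085,"sz":-0.11},
    {"jaw":0.085,"sz":-0.11},
    {"jaw":0.085,"sz":-0.11},
  ],
)

```text
t: 10.95
tool_pos: [0.5747, 0.2868, 0.245]
tool_rot: [0.575, 3.083, 0.005]
contact_force: [-0.7, -0.3, -0.8]
opening: 0.0849
grip_force: 0.0
```

Run:
```python
from h import *
import cv2
o=ctrl.get_obs();print(o['tool_pos'],toolrel([.4825,.283,.245]))
a=ctrl.get_image('scene')[150:300,180:340,::-1]
c=cv2.resize(a,(640,600),interpolation=cv2.INTER_CUBIC)
cv2.imwrite('pics/s5.png',c)
```

```text
[0.57467897 0.28675444 0.2450274 ] [ 0.08462722 -0.03672889 -0.00053192]
```

View pics/s5.png

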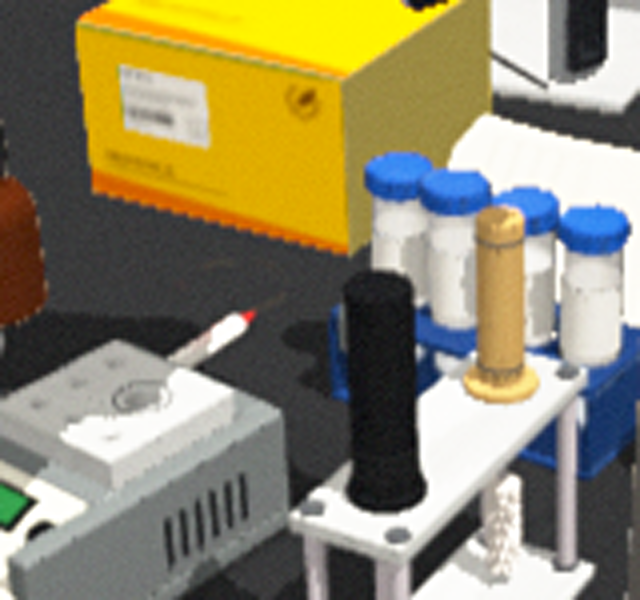

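The brush hangs upright in the far seat, with its shoulder at (500,383). I now go to the probe.

>>> jog_arm(
  ticks=[
    {"jaw":0.085,"sx":0.0846,"sy":-0.0367},
    {"jaw":0.085,"sx":0.0846,"sy":-0.0367},
    {"jaw":0.085,"sx":0.0846,"sy":-0.0367},
    {"jaw":0.085,"sx":0.0846,"sy":-0.0367},
    {"jaw":0.085,"sx":0.0846,"sy":-0.0367},
    {"jaw":0.085,"sx":0.0846,"sy":-0.0367},
  ],
)

```text
t: 11.5
tool_pos: [0.4818, 0.2824, 0.2409]
tool_rot: [0.576, 3.088, -0.0]
contact_force: [-0.1, -0.2, 1.6]
opening: 0.085
grip_force: 0.0
```

Run:
```python
from h import *
import cv2
o=ctrl.get_obs();print(o['tool_pos'],toolrel([.4823,.283,.136]))
im=ctrl.get_image('wrist')[:,:,::-1];cv2.imwrite('pics/w6.png',im)
b=im[200:420,210:430];cv2.imwrite('pics/w6c.png',cv2.resize(b,(600,600)))
```

```text
[0.48178528 0.28237937 0.24087277] [-0.00024994  0.00078928  0.1048726 ]
```

View pics/w6c.png

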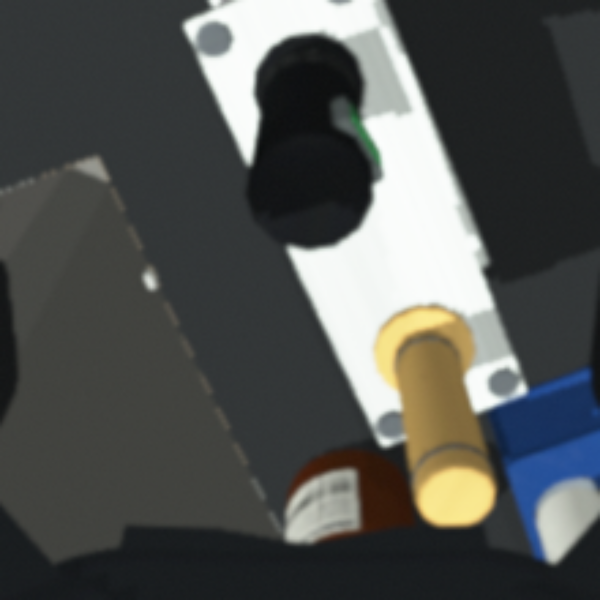

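The probe's top is centred at crop (310,190), which is wrist pixel (323.7,269.7), so it sits between the fingers.

Run:
```python
from h import *
o=ctrl.get_obs();print(wz(323.7,269.7,.197,o['tool_pos'],o['tool_rot']))
```

```text
[0.48129635 0.28398685 0.197     ]
```

>>> jog_arm(
  ticks=[
    {"jaw":0.085,"sy":0.0008,"sz":0.04},
    {"jaw":0.085,"sy":0.0008,"sz":0.08},
    {"jaw":0.085,"sy":0.0008,"sz":0.105},
    {"jaw":0.085,"sy":0.0008,"sz":0.105},
    {"jaw":0,"sy":0.0008,"sz":0.105},
    {"jaw":0,"sy":0.0008,"sz":0.105},
    {"jaw":0,"sy":0.0008,"sz":0.105},
    {"jaw":0,"sy":0.0008,"sz":0.105},
    {"jaw":0,"sy":0.0008,"sz":0.105},
    {"jaw":0,"sy":0.0008,"sz":0.105},
    {"jaw":0,"sy":0.0008,"sz":0.105},
    {"jaw":0,"sy":0.0008,"sz":0.105},
    {"jaw":0,"sy":0.0008,"sz":0.105},
    {"jaw":0,"sy":0.0008,"sz":0.105},
  ],
  clamp_n=45,
)

```text
t: 12.72
tool_pos: [0.4826, 0.2836, 0.1387]
tool_rot: [0.575, 3.085, 0.003]
contact_force: [-1.0, -0.7, 5.7]
opening: 0.0252
grip_force: 44.0
```

>>> jog_arm(
  ticks=[
    {"jaw":0,"sz":-0.04},
    {"jaw":0,"sz":-0.08},
    {"jaw":0,"sz":-0.115},
    {"jaw":0,"sz":-0.115},
    {"jaw":0,"sz":-0.115},
    {"jaw":0,"sz":-0.115},
    {"jaw":0,"sz":-0.115},
  ],
)

```text
t: 13.3
tool_pos: [0.4803, 0.2828, 0.2488]
tool_rot: [-0.575, -3.085, 0.003]
contact_force: [0.7, -0.0, -1.8]
opening: 0.0249
grip_force: 45.9
```

Run:
```python
from h import *
o=ctrl.get_obs()
print(o['tool_pos'],toolrel([.524,.4405,.25]))
```

```text
[0.48025816 0.28276956 0.24882533] [ 0.01606019  0.16289021 -0.00157126]
```

>>> jog_arm(
  ticks=[
    {"jaw":0,"sx":0.017,"sy":0.1624},
    {"jaw":0,"sx":0.017,"sy":0.1624},
    {"jaw":0,"sx":0.017,"sy":0.1624},
    {"jaw":0,"sx":0.017,"sy":0.1624},
    {"jaw":0,"sx":0.017,"sy":0.1624},
    {"jaw":0,"sx":0.017,"sy":0.1624},
    {"jaw":0,"sx":0.017,"sy":0.1624},
    {"jaw":0,"sx":0.017,"sy":0.1624,"sz":0.02},
    {"jaw":0,"sx":0.017,"sy":0.1624,"sz":0.02},
    {"jaw":0,"sx":0.017,"sy":0.1624,"sz":0.02},
    {"jaw":0,"sx":0.017,"sy":0.1624,"sz":0.02},
  ],
)

```text
t: 14.22
tool_pos: [0.524, 0.4399, 0.2317]
tool_rot: [-0.578, -3.088, 0.0]
contact_force: [0.4, 0.4, -0.7]
opening: 0.0252
grip_force: 46.0
```

Run:
```python
from h import *
import cv2
o=ctrl.get_obs();print(o['tool_pos'])
a=ctrl.get_image('scene')[175:275,150:270,::-1];p1=ctrl.get_obs()['tool_pos']
b=ctrl.get_image('wrist')[150:350,220:420,::-1];print(p1,ctrl.get_obs()['tool_pos'])
c=np.zeros((480,800,3),np.uint8);c[:400,:480]=cv2.resize(a,(480,400),interpolation=cv2.INTER_CUBIC);c[:320,480:]=cv2.resize(b,(320,320))
cv2.imwrite('pics/s7.png',c)
```

```text
[0.52395695 0.4398527  0.23165573]
[0.52424447 0.44020783 0.23232989] [0.52440239 0.44048611 0.23264979]
```

View pics/s7.png

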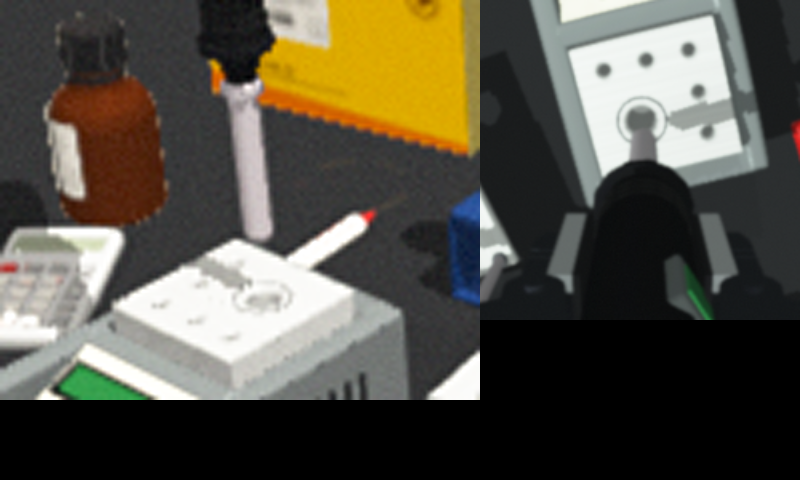

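The sheath's tip is at scene crop (260,236) and the well at (262,297).

Run:
```python
from h import *
o=ctrl.get_obs()
print(o['tool_pos'],atz('scene',214.6,233.6,.106),atz('scene',215.1,248.9,.078))
print(wz(220+(640-480)/1.6,150+128/1.6,.106,o['tool_pos'],o['tool_rot']),wz(220+(641-480)/1.6,150+119/1.6,.078,o['tool_pos'],o['tool_rot']))
```

```text
[0.52440239 0.44048611 0.23264979] [0.53014958 0.44290869 0.106     ] [0.52556715 0.44130973 0.078     ]
[0.52100603 0.44091227 0.106     ] [0.52294499 0.44064561 0.078     ]
```

>>> jog_arm(
  ticks=[
    {"jaw":0,"sx":0.001,"sz":0.01},
    {"jaw":0,"sx":0.001,"sz":0.02},
    {"jaw":0,"sx":0.001,"sz":0.025},
    {"jaw":0,"sx":0.001,"sz":0.028},
    {"jaw":0,"sx":0.001,"sz":0.031},
    {"jaw":0,"sx":0.001,"sz":0.034},
    {"jaw":0,"sx":0.001,"sz":0.034},
  ],
)

```text
t: 14.9
tool_pos: [0.5229, 0.441, 0.1964]
tool_rot: [-0.576, -3.088, 0.001]
contact_force: [0.1, -0.1, -1.0]
opening: 0.025
grip_force: 46.0
```

>>> jog_arm(
  ticks=[
    {"jaw":0,"sz":0.005},
    {"jaw":0,"sz":0.01},
    {"jaw":0,"sz":0.015},
    {"jaw":0,"sz":0.02},
    {"jaw":0,"sz":0.02},
  ],
)

```text
t: 15.32
tool_pos: [0.5224, 0.4407, 0.1753]
tool_rot: [-0.576, -3.086, 0.003]
contact_force: [-0.9, -0.2, -1.3]
opening: 0.0249
grip_force: 46.0
```

>>> jog_arm(
  ticks=[
    {"jaw":0,"sz":0.007},
    {"jaw":0,"sz":0.014},
    {"jaw":0,"sz":0.021},
    {"jaw":0,"sz":0.024},
    {"jaw":0,"sz":0.024},
    {"jaw":0,"sz":0.024},
  ],
)

```text
t: 15.82
tool_pos: [0.5229, 0.4411, 0.1528]
tool_rot: [-0.576, -3.088, 0.001]
contact_force: [-0.2, 0.3, -1.4]
opening: 0.0248
grip_force: 46.0
```

>>> jog_arm(
  ticks=[
    {"jaw":0,"sz":0.004},
    {"jaw":0,"sz":0.007},
    {"jaw":0,"sz":0.009},
    {"jaw":0,"sz":0.010},
    {"jaw":0,"sz":0.011},
    {"jaw":0,"sz":0.012},
    {"jaw":0,"sz":0.012},
    {"jaw":0,"sz":0.012},
  ],
)

```text
t: 16.48
tool_pos: [0.5233, 0.4412, 0.1418]
tool_rot: [0.576, 3.088, 0.0]
contact_force: [-0.8, -0.7, 1.7]
opening: 0.025
grip_force: 46.3
```

>>> jog_arm(
  ticks=[
    {"jaw":0},
    {"jaw":0},
    {"jaw":0},
  ],
)

```text
t: 16.73
tool_pos: [0.5232, 0.4412, 0.1416]
tool_rot: [0.576, 3.088, 0.001]
contact_force: [0.3, 0.7, 2.1]
opening: 0.0251
grip_force: 46.3
```

>>> jog_arm(
  ticks=[
    {"jaw":0,"sz":0.001},
    {"jaw":0,"sz":0.002},
    {"jaw":0,"sz":0.003},
    {"jaw":0,"sz":0.003},
    {"jaw":0,"sz":0.003},
  ],
)

```text
t: 17.15
tool_pos: [0.5232, 0.4413, 0.1385]
tool_rot: [0.576, 3.088, 0.0]
contact_force: [-1.4, -0.4, 2.9]
opening: 0.0252
grip_force: 46.4
```

>>> jog_arm(
  ticks=[
    {"jaw":0},
    {"jaw":0},
    {"jaw":0},
    {"jaw":0},
    {"jaw":0},
    {"jaw":0},
    {"jaw":0},
    {"jaw":0},
  ],
)

```text
t: 17.82
tool_pos: [0.5232, 0.4412, 0.1384]
tool_rot: [0.576, 3.088, 0.0]
contact_force: [0.4, -0.5, 4.1]
opening: 0.0251
grip_force: 46.4
```

>>> jog_arm(
  ticks=[
    {"jaw":0},
    {"jaw":0},
    {"jaw":0},
    {"jaw":0},
    {"jaw":0},
    {"jaw":0},
    {"jaw":0},
    {"jaw":0},
  ],
)

```text
t: 18.48
tool_pos: [0.5231, 0.4412, 0.1383]
tool_rot: [0.576, 3.088, 0.0]
contact_force: [0.4, 0.5, 3.6]
opening: 0.0248
grip_force: 46.4
```

```bash
python3 -c "
from station import ctrl
print(ctrl.finish_job())"
```

```text
the job is handed in; nothing more can be done
None
```

I brushed the well down, up and down again, hung the brush back in the far seat, and handed the job in at about 18.5 s with the gripper still pressing the probe on the well floor. From the height and force readings its sheath is pushed in about 5 mm. The hand-in returned no verdict, and I viewed 11 pictures, one over the limit of 10.

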